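Wedge up the nest plate of a bench fixture

TASK

The nest plate of the small bench fixture has to be raised a little so that shims can be fitted under it. Slide the little gate at the front of the fixture fully open, then take the steel wedge by its upright handle block and push it, flat on the fixture's base and thin end first, into the channel under the plate until the plate has just lifted off its rests by a few millimetres, letting the wedge alone do the lifting. Finish still gripping the wedge there with the plate resting on it; do not move the spacer bar, tape dispenser or screwdriver.

Things in the scene. Friction and masses are not known exactly. Their poses are not given: they have to be found in the camera images.
- fixture: Fixed bench fixture: dark steel base plate 200 (x) x 220 (y) x 10 mm on the table. Origin: centre of its underside, z up; the wedge goes in from its front, its -x side (facing the robot within 20 degrees). The wedge channel runs along its x axis at y = 0 on the base's top: two steel rails 5 mm high, 40 mm apart inside, x = -40 to +65 mm. Guide pillars at x 35, y +-90, tops at z 65 mm.
- gate (a joint): Sliding gate across the channel's mouth, at x = -58 mm of the fixture. 0 m = closed (centred on the channel, blocks the wedge), 0.070 m = fully open at its stop (a block 26 mm above the table); it moves to the fixture's +y. Starts at 0 to 0.015, stays where it is left, friction 1.5 N. Steel blade 6 (x) x 46 (y) x 18 mm, 1 mm over the base, with a black grip on its middle.
- gate_top (a point): Centre of the top of the gate's black grip (63 mm above the table). The grip is 22 (fixture x) x 16 (fixture y) mm and reaches 34 mm down from here, to the blade.
- lift (a joint): Height in m of the nest plate above its rests: 0 = resting, grows as it is lifted (stop at 0.020). Plate and nest weigh about 0.85 kg (+-20 %) and sink back under their own weight.
- nest_plate: The aluminium plate to be lifted, 110 (x) x 200 (y) x 14 mm, from x = -25 to +85 mm of the fixture. It rests on two blocks beside the channel, underside 10 mm above the base's top (20 mm above the table), and slides straight up on the pillars. The black nest on it reaches 50 mm above the table. Origin: on its underside, 25 mm behind its front edge, on the channel's centre line.
- plate_edge (a point): Middle of the nest plate's lower front edge, above the channel; this edge rides up the wedge.
- wedge: Loose steel wedge, 0.35 kg, flat on the table on either side of the fixture. Origin: on its underside below the handle block's centre; +x to the thin end. 30 mm wide, 111 mm long (x = -13 to 98); the top slopes from 20 mm high at x = 13 to 3 mm at the thin end (1 in 5). Handle block at the thick end 26 x 26 mm, z = 20 to 50 mm.
- wedge_tip (a point): Middle of the wedge's thin end, on its underside (98 mm along +x from the wedge's origin). The wedge meets the plate when this point is about 35 mm past the plate's front edge; each further 5 mm raises the plate by 1 mm. Pushing takes roughly 5 to 20 N.
- spacer: Bystander: loose plain steel spacer bar 100 x 30 x 20 mm without handle or slope, lying on the side of the fixture where the wedge is not. Origin: centre of its underside.
- dispenser: Bystander: blue tape dispenser with a roll of tape, 150 x 60 x 96 mm, beyond the work on the left. Origin: centre of its underside.
- screwdriver: Bystander: screwdriver lying beyond the work on the right.

How it is judged:
By the outcome, as a careful person would: the job done as asked, in the order asked, and still so for the second after the job is handed in, while the arm keeps its last pose, push and grip.
It also fails if it takes over 51 s, if anything falls off the work surface, if the arm or the gripper's body presses on something with over 40 N, if the wrist force passes 120 N, or if a joint passes its speed limit or range.

ROBOT

A 6-joint arm with a two-finger parallel gripper is mounted at the origin on the work surface. World frame = base frame: x ahead of the robot, y to its left, z up, the work surface at z = 0. Lengths are in m, angles in rad, forces in N, time in s.
With the tool pointing down it reaches from about 0.35 to 0.975 m from the base axis. Payload 4.9 kg.
Tool frame: the origin (TCP) lies on the centre line of the jaws, within the pads' length; the fingertips stand ctrl.nose_length ahead of it and the grasp point (between the pads) lies 2 mm behind it (ctrl.nose_length is the distance from the TCP to the fingertips, in m); z points along the fingers, y is the direction in which the jaws open and shut (so a half turn about z gives the same grasp; the last joint's range is limited). The gripper opens to 85 mm and grips with 20 to 120 N. Pads are 22 mm wide; open, the fingers measure 114 mm over their backs; the gripper's body (76 mm by 85 mm) begins 54 mm behind the grasp point. The pads swing forward as they close: fully open they stand 13 mm farther back than shut.
Start: joints at [1.195, 0.053, 1.613, -0, 1.476, -0.119], TCP at [0.159, 0.604, 0.248] pointing down, gripper open.
Joint ranges: [-3.01, 3.01], [-1.01, 2.22], [0.06, 2.58], [-1.02, 4.17], [0.09, 2.62], [-3.14, 3.14]. Speed limits (rad/s): [2.57, 2.57, 3.14, 3.14, 3.14, 3.14].

INTERFACE

Orientations are given as a rotation vector (axis times angle).
In Python, from station import sensors, get_image, order, ctrl gives the robot as it stands.
- The arm moves only by the tool move_arm, never from a script. Its argument "increments" is a list of rows, each a list of 5 numbers: the shift along the tool's x, y, z in cm, then the turn about the tool's z in degrees, then the finger opening in cm, from 0 to 8.54. In form: [[dx, dy, dz, twist, gripper], ...]. A call has 1 to 5 rows; each row is the pose to reach, as a shift and turn from the pose commanded when the call began, along the tool's axes at that moment; what a row does not reach only later rows make up. A row lasts 1/8 s, in which the tool goes at most 62.5 mm and 10.7 degrees, less where a joint would pass 70% of its speed; a pose out of reach is approached as far as the arm can. A call with a gripper value outside its range is refused whole. The fingers move at their own pace and stop on an object; "newtons" is the grip in N (left out, the last holds). Time passes only in rows, so rows that repeat a pose let the fingers close. It gives the time, the measured TCP pose, the force and the opening at its end, in the units of the state.
- sensors.get_obs(): the state, without advancing time (a new reading comes with each control period).
- get_image(name): name is "scene" or "side" or "wrist"; returns a dict with "image" (420x560x3 uint8, red, green, blue), "K" (3x3 intrinsics, pixels), "R" (3x3) and "t" (3): a world point X has camera coordinates R X + t. Camera axes: x right, y down, z forward; pixel columns grow to the right and rows downward; lengths in m; the calibration is good to about 2 mm. The wrist camera is an equidistant fisheye: a pixel r from the principal point sees the ray r / f radians off the axis. A picture is of the moment at which its call begins. There is no depth.
- order.finish_job(): hands the job in, once; it reports no verdict.
The state is a dict: "t": time; "q": joint angles; "dq": joint speeds; "effort": joint torques, N m; "tool_pos": TCP position; "tool_rot": TCP orientation; "contact_force": force on the tool from outside, world axes, zero at the start; "wrist_torque": the same for the moment, N m; "opening": finger opening in m.
Only numpy, scipy, OpenCV 4.12 (cv2) and the standard library are available. Lean on these libraries where they do the work, as an engineer would, in place of code of your own. Each camera call takes 0.05 s, during which the arm holds its last target.

## Working session

There is one attempt and no reset: what is moved stays moved. The work goes in short steps, Python scripts to look and compute and a tool call to move; the robot and the scene stay as the last step left them, time stands still between calls to the robot, and variables do not carry over. Pictures are saved under pics/ and viewed, and the job is handed in when it is done.

Besides the shell and the picture viewer there is one more tool, called in YAML: its name, and indented under it one key for each argument. move_arm: Moves the arm, as the interface text tells. Its arguments: {"type":"object","properties":{"increments":{"type":"array"},"newtons":{"type":"number"}},"required":["increments"]}

```bash
ls; mkdir -p pics
python3 - <<'E'
from station import sensors, get_image, order, ctrl
import cv2, numpy as np, pickle
o=sensors.get_obs(); print(o['t'],o['tool_pos'],o['tool_rot'],o['opening'],ctrl.nose_length)
for n in ['scene','side','wrist']:
    d=get_image(n); pickle.dump(d,open(f'pics/{n}0.pkl','wb'))
    cv2.imwrite(f'pics/{n}0.png',d['image'][...,::-1]); print(n,d['K'].tolist(),d['R'].round(3).tolist(),d['t'].round(3).tolist())
E
```

```text
pics
0.0 [0.15851735 0.60393976 0.24703705] [-0.40221803 -3.11521283  0.00320112] 0.08537009535567525 0.017
scene [[420.03622988280716, 0.0, 290.79689231590004], [0.0, 420.03622988280716, 207.23013115843997], [0.0, 0.0, 1.0]] [[-0.159, 0.987, -0.011], [0.63, 0.093, -0.771], [-0.76, -0.129, -0.637]] [0.083, -0.322, 1.516]
side [[414.682450122929, 0.0, 279.04982278150743], [0.0, 414.682450122929, 206.85729388548572], [0.0, 0.0, 1.0]] [[0.86, -0.51, 0.001], [-0.376, -0.634, -0.676], [0.345, 0.581, -0.737]] [-0.506, 0.281, 1.0]
wrist [[325.19226210127806, 0.0, 282.71898992869825], [0.0, 325.19226210127806, 205.83564464647668], [0.0, 0.0, 1.0]] [[0.254, 0.967, -0.003], [0.919, -0.241, 0.312], [0.301, -0.082, -0.95]] [-0.623, -0.04, 0.382]
```

View pics/scene0.png

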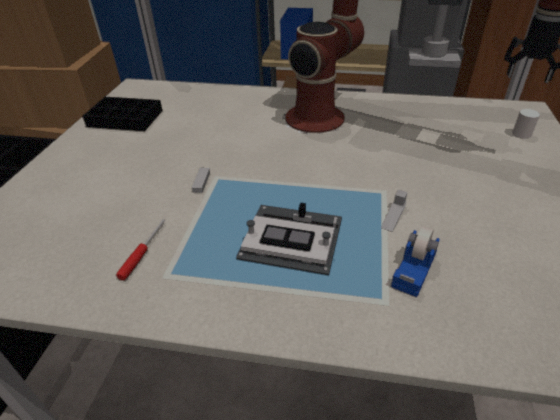

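View pics/side0.png

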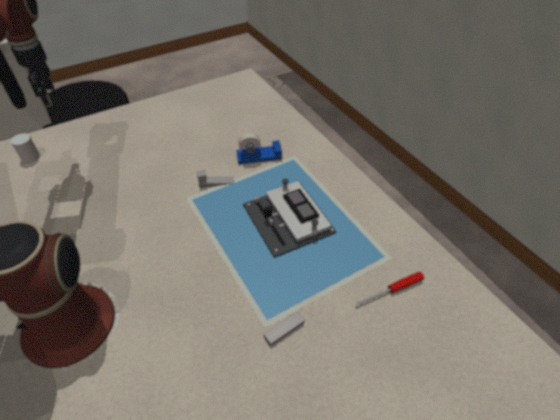

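View pics/wrist0.png

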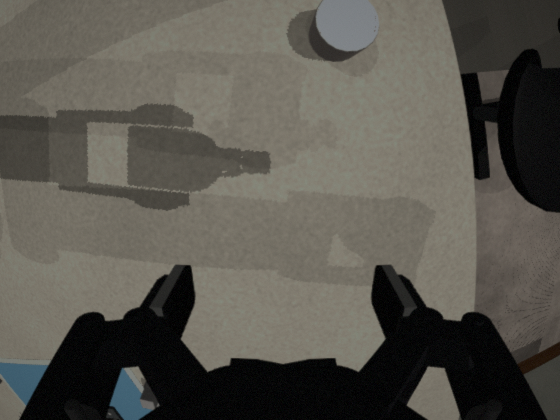

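The scene view shows the wedge at about (395,210), with its handle at (400,197). The fixture is near (292,237), the gate grip at (302,210), and the spacer at (201,180). I'll enlarge crops to get accurate pixels.

Run:
```python
import cv2
a=cv2.imread('pics/scene0.png')[175:285,230:430]; b=cv2.imread('pics/side0.png')[130:265,185:345]
cv2.imwrite('pics/c1.png',cv2.resize(a,None,fx=4,fy=4,interpolation=cv2.INTER_CUBIC))
cv2.imwrite('pics/c2.png',cv2.resize(b,None,fx=4,fy=4,interpolation=cv2.INTER_CUBIC))
```

```text
(no output)
```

View pics/c1.png

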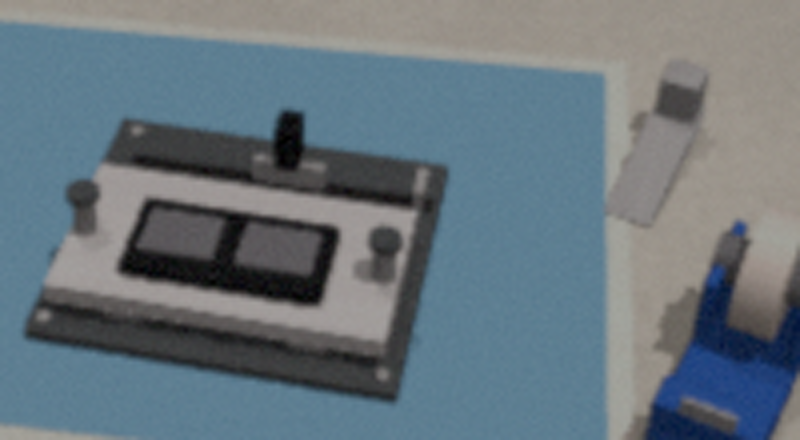

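View pics/c2.png

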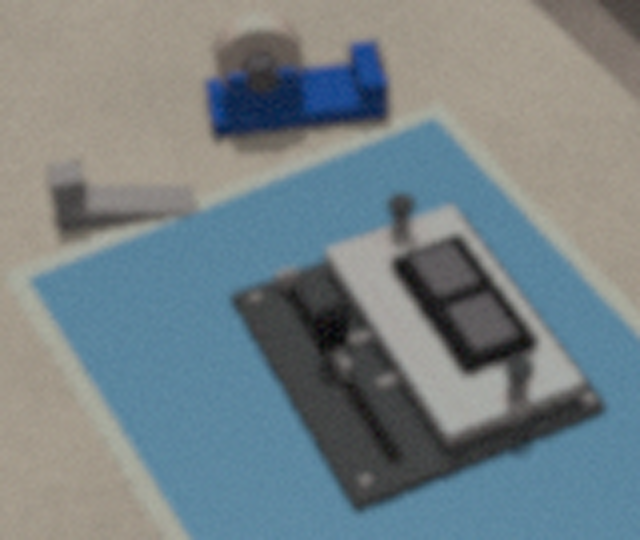

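```bash
cat > h.py <<'E'
import numpy as np, cv2, pickle
from station import sensors, get_image, order, ctrl
def ray(d,uv,fish=False):
    K=d['K']; R=np.array(d['R']); t=np.array(d['t'])
    x=(uv[0]-K[0][2])/K[0][0]; y=(uv[1]-K[1][2])/K[1][1]
    if fish:
        r=np.hypot(x,y); s=np.sin(r)/r if r>1e-9 else 1; v=np.array([x*s,y*s,np.cos(r)])
    else: v=np.array([x,y,1.])
    return -R.T@t, R.T@v
def onz(d,uv,z,fish=False):
    c,v=ray(d,uv,fish); return c+v*(z-c[2])/v[2]
def proj(d,X,fish=False):
    p=np.array(d['R'])@np.array(X)+np.array(d['t']);K=d['K']
    if fish:
        r=np.hypot(p[0],p[1]);th=np.arctan2(r,p[2]);return np.array([K[0][2]+K[0][0]*th*p[0]/r,K[1][2]+K[1][1]*th*p[1]/r])
    return np.array([K[0][0]*p[0]/p[2]+K[0][2],K[1][1]*p[1]/p[2]+K[1][2]])
def load(n): return pickle.load(open(f'pics/{n}.pkl','rb'))
def snap(n,tag):
    d=get_image(n); pickle.dump(d,open(f'pics/{n}{tag}.pkl','wb')); cv2.imwrite(f'pics/{n}{tag}.png',d['image'][...,::-1]); return d
E
python3 - <<'E'
from h import *
s=load('scene0'); d=load('side0')
cs=lambda p:(p[0]/4+230-.4,p[1]/4+175-.4)
cd=lambda p:(p[0]/4+185-.4,p[1]/4+130-.4)
C=[(122,122),(447,167),(397,398),(28,333)]
P=[onz(s,cs(p),.01) for p in C]
for p in P: print('fix scene',p.round(4))
c=np.mean(P,0);print(c, np.degrees(np.arctan2(*(P[1]+P[2]-P[0]-P[3])[1::-1])))
v=(P[2]+P[3]-P[0]-P[1])/2; print('xaxis',np.degrees(np.arctan2(v[1],v[0])),np.linalg.norm(v[:2]))
C2=[(235,297),(360,507),(603,408)]
for p in C2: print('fix side',onz(d,cd(p),.01).round(4))
print('gate', onz(s,cs((291,114)),.063), onz(d,cd((330,322)),.063))
# wedge
print('handle top scene',onz(s,cs((684,72)),.05),'side',onz(d,cd((66,170)),.05))
print('tip scene',onz(s,cs((630,218)),.001),'side',onz(d,cd((195,202)),.002))
print('spacer',onz(s,(201,179),.02), onz(d,(284,328),.02))
E
```

```text
fix scene [ 0.5271 -0.0816  0.01  ]
fix scene [0.5413 0.1354 0.01  ]
fix scene [0.7413 0.1212 0.01  ]
fix scene [ 0.7238 -0.094   0.01  ]
[0.63338509 0.02025617 0.01      ] 85.79793427055013
xaxis -3.835893283544908 0.19879280193500432
fix side [0.5391 0.1275 0.01  ]
fix side [ 0.5226 -0.0881  0.01  ]
fix side [ 0.7147 -0.1019  0.01  ]
gate [0.56717377 0.03733975 0.063     ] [0.56561214 0.02661447 0.063     ]
handle top scene [0.47126191 0.28131713 0.05      ] side [0.4732004  0.27990874 0.05      ]
tip scene [0.56304179 0.25200837 0.001     ] side [0.56243057 0.24354176 0.002     ]
spacer [ 0.44848681 -0.27055045  0.02      ] [ 0.43457268 -0.2827442   0.02      ]
```

move_arm:
  increments:
    - [-5,-3.7,0,-3,8]
    - [-10,-7.5,0,-6,8]
    - [-15,-11.2,0,-10.6,8]
    - [-20,-15,0,-10.6,8]
    - [-22,-16.6,0,-10.6,8]

```text
t: 0.78
tool_pos: [0.3307, 0.3857, 0.248]
tool_rot: [0.118, 3.139, -0.001]
contact_force: [-0.6, 0.2, 1.2]
opening: 0.0796
```

move_arm:
  increments:
    - [-4,-4.4,0,0,8]
    - [-8,-8.8,0,0,8]
    - [-12,-13,0,0,8]
    - [-16,-17.5,0,0,8]
    - [-18.6,-20.3,0,0,8]

```text
t: 1.4
tool_pos: [0.5013, 0.1699, 0.248]
tool_rot: [-0.116, -3.139, 0.0]
contact_force: [0.4, 0.6, -0.6]
opening: 0.0799
```

Run:
```python
from h import *
d=snap('wrist','1'); o=sensors.get_obs(); print(o['t'],o['tool_pos'],o['tool_rot'])
```

```text
1.45 [0.50331019 0.16736014 0.2479956 ] [ 0.11997114  3.13775047 -0.00454221]
```

View pics/wrist1.png

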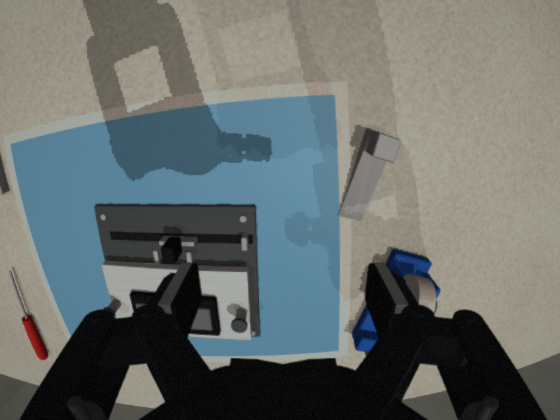

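The wrist view shows the fixture at (177,270), the gate grip at (172,247) and the wedge from its handle at (385,147) to its tip at (350,213). I'll zoom in on both.

Run:
```python
import cv2
i=cv2.imread('pics/wrist1.png')
cv2.imwrite('pics/c3.png',cv2.resize(i[195:345,85:270],None,fx=4,fy=4,interpolation=cv2.INTER_CUBIC))
cv2.imwrite('pics/c4.png',cv2.resize(i[110:230,320:420],None,fx=5,fy=5,interpolation=cv2.INTER_CUBIC))
```

```text
(no output)
```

View pics/c3.png

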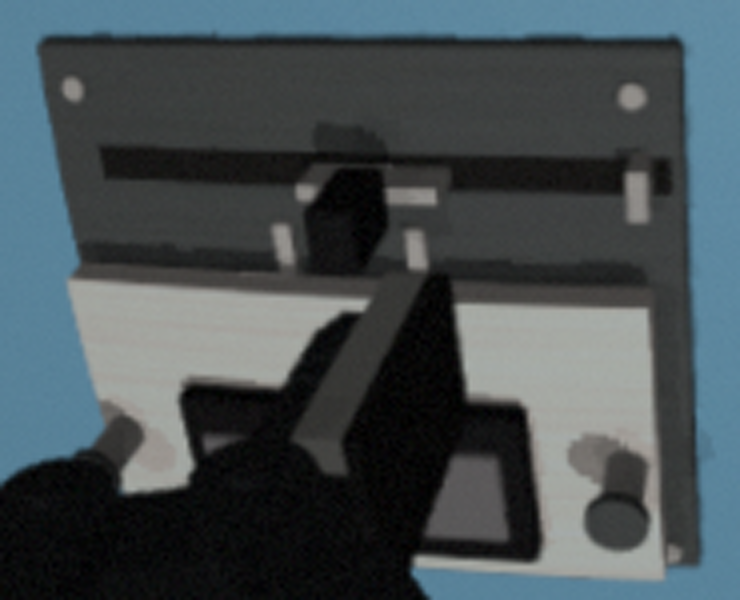

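View pics/c4.png

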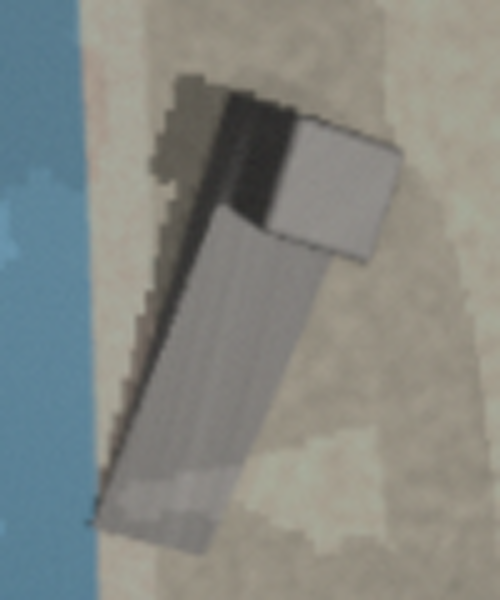

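Run:
```python
from h import *
d=load('wrist1')
c3=lambda p:(p[0]/4+85-.4,p[1]/4+195-.4); c4=lambda p:(p[0]/5+320-.4,p[1]/5+110-.4)
f=lambda p,z:onz(d,p,z,True).round(4)
P=[f(c3(p),.01) for p in [(42,46),(682,44),(698,563)]]; print('base',P)
v=P[1]-P[0]; a=np.arctan2(v[1],v[0]); print('y ax',np.degrees(a),np.linalg.norm(v)); v=P[2]-P[1]; print('x ax',np.degrees(np.arctan2(v[1],v[0])),np.linalg.norm(v))
print('centre',(P[0]+P[2])/2)
P=[f(c3(p),.02) for p in [(75,280),(652,305)]]; v=P[1]-P[0]; print('plate lower front edge',P,np.mean(P,0),np.degrees(np.arctan2(v[1],v[0])),np.linalg.norm(v))
P=[f(c3(p),.034) for p in [(72,280),(650,305),(663,578)]]; v=P[1]-P[0]; print('top edge',P,np.degrees(np.arctan2(v[1],v[0])),np.linalg.norm(v))
print('rail fronts', f(c3((282,226)),.015),f(c3((412,230)),.015))
print('grip', f(c3((345,262)),.063), 'blade', f(c3((298,188)),.029),f(c3((438,196)),.029), 'stop',f(c3((637,175)),.026))
H=[f(c4(p),.05) for p in [(300,115),(402,150),(365,262),(267,225)]]; print('handle',H,np.mean(H,0))
v=H[3]+H[2]-H[0]-H[1]; print(np.degrees(np.arctan2(v[1],v[0])))
T=[f(c4(p),.003) for p in [(95,522),(205,553)]]; t=np.mean(T,0); v=t-np.mean(H,0); print('tip',t,np.degrees(np.arctan2(v[1],v[0])),np.linalg.norm(v[:2]))
```

```text
base [array([ 0.5221, -0.083 ,  0.01  ]), array([0.5374, 0.1336, 0.01  ]), array([0.7345, 0.1174, 0.01  ])]
y ax 85.9595024385857 0.21713970157481569
x ax -4.698680517299437 0.1977646328340839
centre [0.6283 0.0172 0.01  ]
plate lower front edge [array([ 0.6042, -0.0886,  0.02  ]), array([0.6189, 0.1162, 0.02  ])] [0.61155 0.0138  0.02   ] 85.89450196904016 0.20532688572128102
top edge [array([ 0.5969, -0.0794,  0.034 ]), array([0.6111, 0.118 , 0.034 ]), array([0.7202, 0.1084, 0.034 ])] 85.8855063806103 0.19791008059217197
rail fronts [ 0.5879 -0.0036  0.015 ] [0.5911 0.0414 0.015 ]
grip [0.5776 0.0372 0.063 ] blade [0.5688 0.0119 0.029 ] [0.5736 0.0571 0.029 ] stop [0.5716 0.118  0.026 ]
handle [array([0.4558, 0.2717, 0.05  ]), array([0.4637, 0.2941, 0.05  ]), array([0.4872, 0.2857, 0.05  ]), array([0.4784, 0.2641, 0.05  ])] [0.471275 0.2789   0.05    ]
-19.140434755857324
tip [0.5631 0.2473 0.003 ] -18.990023678673353 0.09711019835733005
```

move_arm:
  increments:
    - [-2.7,-4.2,2,0,5]
    - [-5.3,-8.5,5,0,5]
    - [-7.9,-12.7,8,0,5]
    - [-7.9,-12.7,12,0,5]
    - [-7.9,-12.7,15,0,5]
  newtons: 30

```text
t: 2.08
tool_pos: [0.5692, 0.0393, 0.096]
tool_rot: [-0.115, -3.137, -0.0]
contact_force: [-0.4, -0.2, 0.3]
opening: 0.0503
```

Run:
```python
from h import *
d=snap('wrist','2'); o=sensors.get_obs(); print(o['t'],o['tool_pos'],o['tool_rot'])
cv2.imwrite('pics/c5.png',cv2.resize(d['image'][100:400,100:500,::-1],None,fx=2,fy=2))
```

```text
2.125 [0.56627411 0.03974342 0.09163283] [-1.13816785e-01 -3.13013366e+00 -4.21013563e-04]
```

View pics/c5.png

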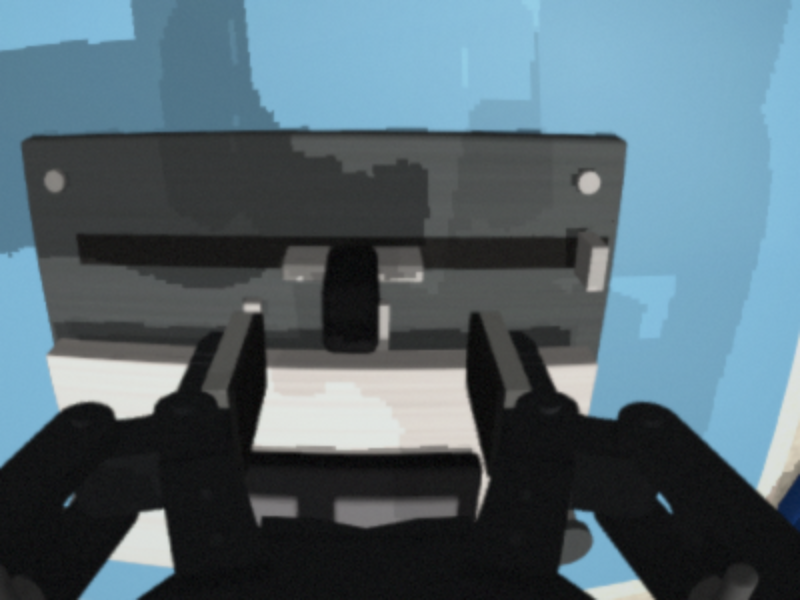

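Run:
```python
from h import *
d=load('wrist2')
c=lambda p:(p[0]/2+100-.25,p[1]/2+100-.25)
f=lambda p,z:onz(d,p,z,True).round(4)
print('base front',f(c((25,140)),.01),f(c((625,138)),.01))
print('grip top front',f(c((328,351)),.063),f(c((377,351)),.063))
print('blade',f(c((284,276)),.029),f(c((422,276)),.029))
F=np.array([.6295,.0175]);ex=np.array([.9974,-.0715]);ey=np.array([.0715,.9974])
for q in [(-.047,.0048),(-.047,.0208)]:
    p=F+ex*q[0]+ey*q[1]; print(p,proj(d,[*p,.063],True)*2-200)
for i in range(3):
    get_image('side'); o=sensors.get_obs(); print(o['t'],o['tool_pos'],o['contact_force'])
```

```text
base front [ 0.5212 -0.0831  0.01  ] [0.5374 0.132  0.01  ]
grip top front [0.5811 0.027  0.063 ] [0.5821 0.0408 0.063 ]
blade [0.5717 0.0116 0.029 ] [0.575  0.0564 0.029 ]
[0.5829654  0.02564802] [323.52237509 356.27571126]
[0.5841094  0.04160642] [379.97252763 356.38031904]
2.175 [0.56656458 0.04001496 0.09351933] [-0.35367592  0.76968156 -0.23177583]
2.225 [0.56820462 0.04011196 0.09610919] [-0.20041286  0.00688626 -0.37996   ]
2.275 [0.56971309 0.04010563 0.09820791] [0.92025937 0.52204122 0.32975941]
```

move_arm:
  increments:
    - [-0.3,-0.6,2,0,5]
    - [-0.3,-0.6,4.2,0,5]
    - [-0.3,-0.6,4.2,0,1.2]
    - [-0.3,-0.6,4.2,0,1.2]
    - [-0.3,-0.6,4.2,0,1.2]
  newtons: 30

```text
t: 2.9
tool_pos: [0.5731, 0.0337, 0.0571]
tool_rot: [0.113, 3.138, -0.0]
contact_force: [-0.3, -0.1, -1.6]
opening: 0.0153
```

move_arm:
  increments:
    - [0,1.5,0,0,1.2]
    - [0,3,0,0,1.2]
    - [0,4.5,0,0,1.2]
    - [0,5.3,0,0,1.2]
    - [0,5.3,0,0,1.2]

```text
t: 3.52
tool_pos: [0.5773, 0.0879, 0.0571]
tool_rot: [0.111, 3.137, 0.002]
contact_force: [2.2, 1.5, 2.0]
opening: 0.0151
```

move_arm:
  increments:
    - [0,0.3,0,0,1.2]
    - [0,0.5,0,0,1.2]
    - [0,0.5,0,0,1.2]

```text
t: 3.9
tool_pos: [0.5775, 0.0911, 0.057]
tool_rot: [0.113, 3.138, -0.001]
contact_force: [2.6, -2.7, 5.7]
opening: 0.0154
```

move_arm:
  increments:
    - [0,0.15,0,0,1.2]
    - [0,0.3,0,0,1.2]
    - [0,0.3,0,0,1.2]

```text
t: 4.28
tool_pos: [0.5776, 0.0914, 0.0571]
tool_rot: [0.113, 3.138, -0.01]
contact_force: [2.5, -13.3, 6.6]
opening: 0.0154
```

move_arm:
  increments:
    - [0,-0.2,0,0,1.2]
    - [0,-0.2,0,0,4.5]
    - [0,-0.2,0,0,4.5]
    - [0,-0.2,-3,0,4.5]
    - [0,-0.2,-9,0,6]

```text
t: 4.9
tool_pos: [0.5731, 0.0929, 0.1424]
tool_rot: [-0.111, -3.129, 0.0]
contact_force: [1.0, -0.0, -0.6]
opening: 0.06
```

Run:
```python
from h import *
d=snap('wrist','3'); o=sensors.get_obs(); print(o['t'],o['tool_pos'],o['tool_rot'])
cv2.imwrite('pics/c6.png',cv2.resize(d['image'][50:350,0:400,::-1],None,fx=2,fy=2))
```

```text
4.95 [0.57948752 0.09332057 0.15467265] [1.11136403e-01 3.13170512e+00 1.87783940e-03]
```

View pics/c6.png

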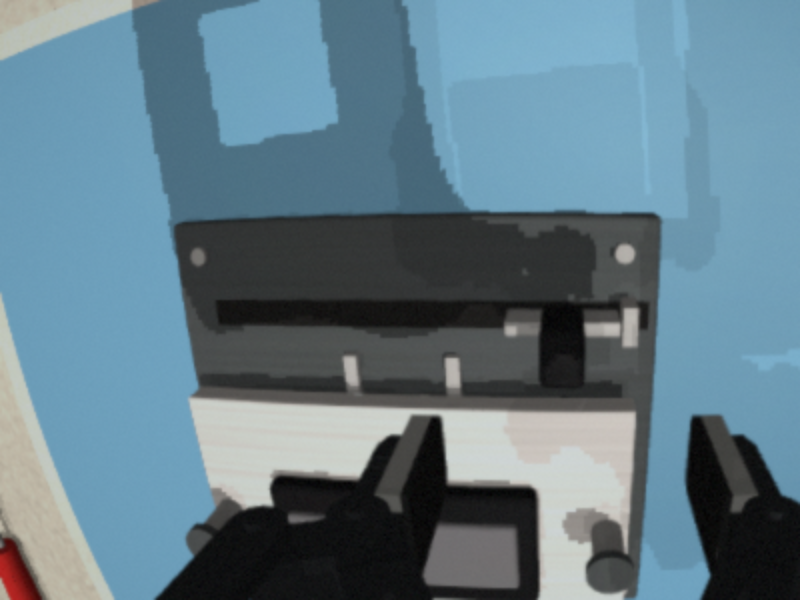

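move_arm:
  increments:
    - [3,4.4,0,5,6]
    - [6,8.9,0,10,6]
    - [9,13.4,0,14.9,6]
    - [12,17.8,0,14.9,6]
    - [12,17.8,2,14.9,6]

```text
t: 5.58
tool_pos: [0.4685, 0.2818, 0.1268]
tool_rot: [0.51, 3.099, 0.003]
contact_force: [0.8, -0.1, -0.7]
opening: 0.0597
```

Run:
```python
from h import *
get_image('side');get_image('side')
d=snap('wrist','4'); o=sensors.get_obs(); print(o['t'],o['tool_pos'],o['tool_rot'])
cv2.imwrite('pics/c7.png',cv2.resize(d['image'][120:420,120:520,::-1],None,fx=2,fy=2))
```

```text
5.725 [0.46841429 0.27774907 0.12379877] [-0.51797629 -3.09448262  0.00439927]
```

View pics/c7.png

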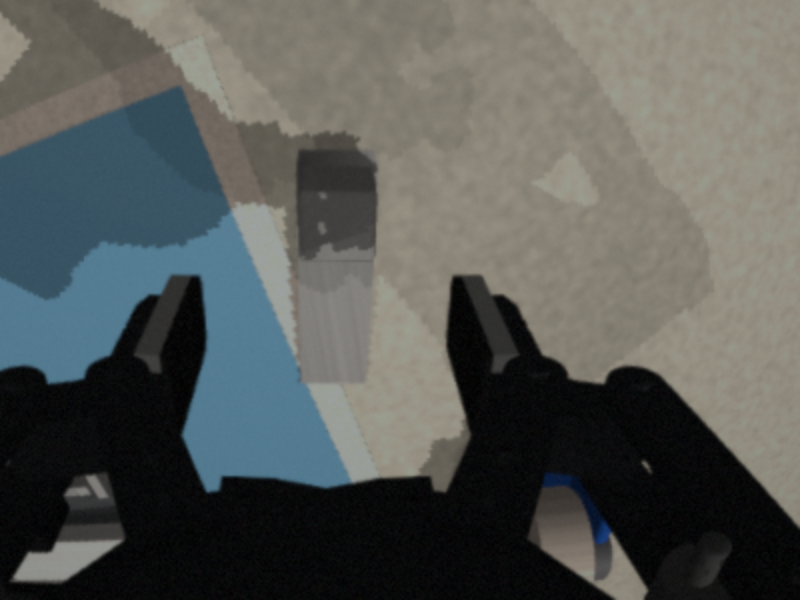

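Run:
```python
from h import *
d=load('wrist4')
c=lambda p:(p[0]/2+120-.25,p[1]/2+120-.25)
f=lambda p,z:onz(d,p,z,True).round(4)
print('handle front',f(c((298,259)),.05),f(c((376,259)),.05), 'rear',f(c((298,191)),.05),f(c((376,191)),.05))
print('tip',f(c((301,382)),.003),f(c((366,382)),.003))
o=sensors.get_obs();print(o['tool_pos'])
H=np.array([.4713,.2789,.05]);print(proj(d,H,True)*2-240)
a=np.radians(-19.05)
for s in(-.013,.013):
  print((proj(d,H+[s*np.cos(a),s*np.sin(a),0],True)-120)*2)
```

```text
handle front [0.4786 0.263  0.05  ] [0.4872 0.288  0.05  ] rear [0.4555 0.2713 0.05  ] [0.4637 0.2953 0.05  ]
tip [0.5595 0.2328 0.003 ] [0.5692 0.2612 0.003 ]
[0.46841429 0.27774907 0.12379877]
[335.18243454 225.83753094]
[335.4734417  188.91686435]
[334.88416123 261.08733248]
```

move_arm:
  increments:
    - [-0.2,0.2,3,0,6]
    - [-0.2,0.2,5.5,0,6]
    - [-0.2,0.2,7,0,6]
    - [-0.2,0.2,7,0,6]
    - [-0.2,0.2,7,0,6]

```text
t: 6.35
tool_pos: [0.4734, 0.2799, 0.0574]
tool_rot: [0.52, 3.097, 0.001]
contact_force: [0.4, -0.1, 1.5]
opening: 0.0601
```

move_arm:
  increments:
    - [0.2,-0.1,0.8,0,6]
    - [0.2,-0.1,1.4,0,6]
    - [0.2,-0.1,1.4,0,2.2]
    - [0.2,-0.1,1.4,0,2.2]
    - [0.2,-0.1,1.4,0,2.2]
  newtons: 80

```text
t: 6.98
tool_pos: [0.4704, 0.2799, 0.0426]
tool_rot: [0.519, 3.098, 0.001]
contact_force: [0.9, 0.6, 0.2]
opening: 0.0249
```

move_arm:
  increments:
    - [0,0,0,0,2.2]
    - [0,0,0,0,2.2]

```text
t: 7.22
tool_pos: [0.4703, 0.2798, 0.0426]
tool_rot: [0.519, 3.098, 0.001]
contact_force: [0.8, 0.7, 1.9]
opening: 0.0246
```

move_arm:
  increments:
    - [0,0,-1.5,0,2.2]
    - [0,0,-4,0,2.2]
    - [0,0,-4,0,2.2]

```text
t: 7.6
tool_pos: [0.4718, 0.2802, 0.0848]
tool_rot: [0.518, 3.094, 0.004]
contact_force: [-0.6, 0.3, -3.3]
opening: 0.0243
```

Run:
```python
from h import *
d=snap('wrist','5'); o=sensors.get_obs(); print(o['t'],o['tool_pos'],o['tool_rot'],o['contact_force'])
```

```text
7.65 [0.47075761 0.27975802 0.08322936] [5.18724872e-01 3.09667272e+00 1.44003858e-03] [-0.44724106 -0.06061607 -2.79784088]
```

View pics/wrist5.png

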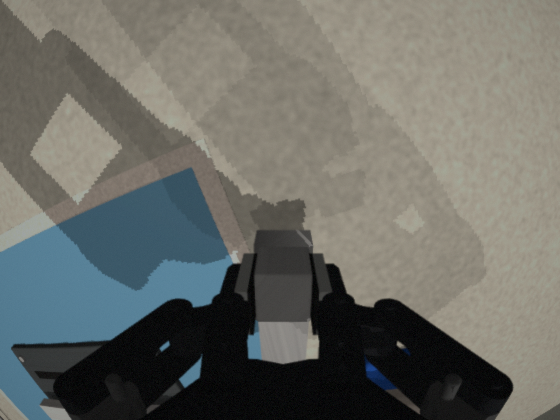

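The wedge is gripped and clear of the table: its handle is between the jaws at (283,275) and it reads about 3 N of weight. Next I carry it to a point in front of the channel.

move_arm:
  increments:
    - [-0.8,-5,0,-3,2.2]
    - [-1.7,-10,0,-6,2.2]
    - [-2.5,-15,0,-9,2.2]
    - [-3.4,-20,0,-12,2.2]
    - [-4.2,-24.8,0,-14.9,2.2]

```text
t: 8.28
tool_pos: [0.4276, 0.03, 0.081]
tool_rot: [-0.11, -3.138, 0.0]
contact_force: [0.8, -1.1, -3.0]
opening: 0.0246
```

move_arm:
  increments:
    - [0,0,0,0,2.2]
    - [0,0,0,0,2.2]

```text
t: 8.52
tool_pos: [0.4284, 0.0315, 0.0814]
tool_rot: [-0.114, -3.138, -0.001]
contact_force: [-1.2, 0.3, -3.5]
opening: 0.0244
```

Run:
```python
from h import *
d=snap('wrist','6');s=snap('side','6'); o=sensors.get_obs(); print(o['t'],o['tool_pos'],o['tool_rot'],o['contact_force'])
a=d['image'][200:400,180:380,::-1]; b=s['image'][150:300,150:350,::-1]
cv2.imwrite('pics/c8.png',np.hstack([cv2.resize(a,(400,400)),cv2.resize(b,(400,300)).copy() if 0 else cv2.copyMakeBorder(cv2.resize(b,(400,300)),0,100,0,0,0)]))
```

```text
8.625 [0.42876018 0.03221546 0.0817403 ] [-1.11021085e-01 -3.13849620e+00 -4.04065754e-04] [-0.15178333  0.21816543 -3.89381891]
```

View pics/c8.png

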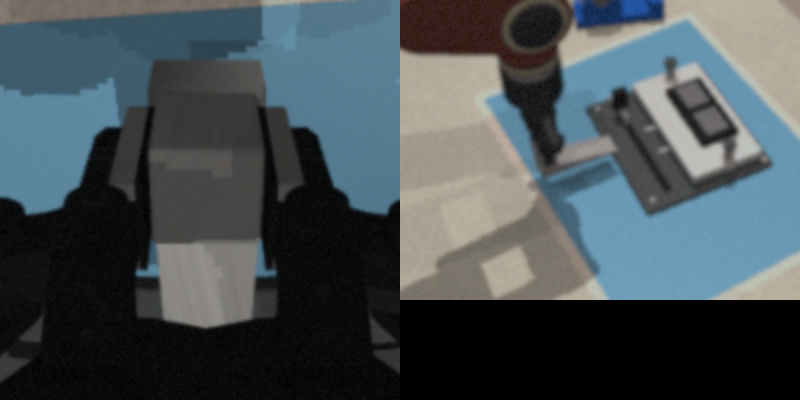

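View pics/wrist6.png

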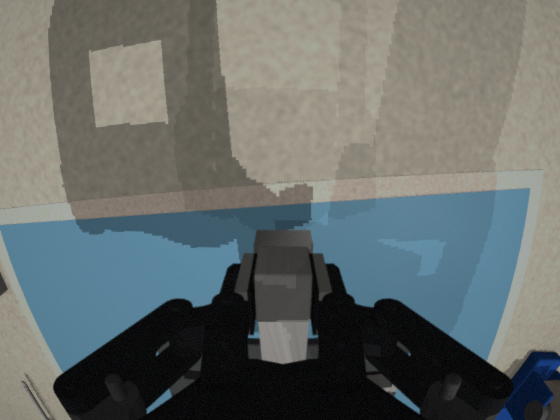

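move_arm:
  increments:
    - [0,0,1.3,0,2.2]
    - [0,0,2.6,0,2.2]
    - [-2,0,2.6,0,2.2]
    - [-4,0,2.6,0,2.2]
    - [-5,0,2.6,0,2.2]

```text
t: 9.25
tool_pos: [0.4528, 0.0309, 0.0447]
tool_rot: [-0.106, -3.067, -0.003]
contact_force: [-65.2, -0.6, 29.6]
opening: 0.0243
```

Run:
```python
from h import *
s=snap('scene','7');d=snap('side','7');w=snap('wrist','7'); o=sensors.get_obs(); print(o['t'],o['tool_pos'],o['tool_rot'],o['contact_force'])
a=s['image'][170:270,240:380,::-1]; b=d['image'][160:260,200:340,::-1]
cv2.imwrite('pics/c9.png',np.vstack([cv2.resize(a,(420,300),interpolation=2),cv2.resize(b,(420,300),interpolation=2)]))
```

```text
9.4 [0.45589929 0.03011181 0.04567549] [-1.07481828e-01 -3.07648137e+00 -1.28757556e-03] [-57.40544892   0.50867245  22.15293892]
```

View pics/c9.png

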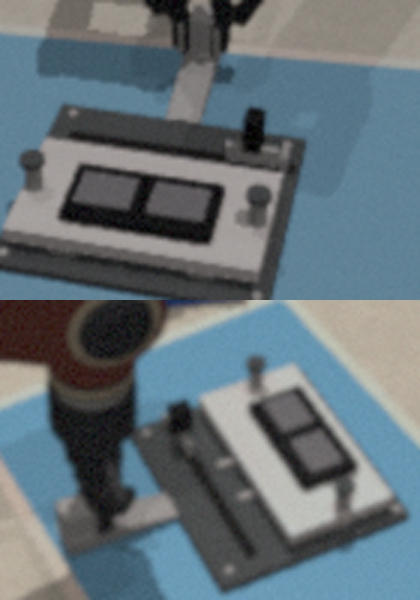

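View pics/wrist7.png

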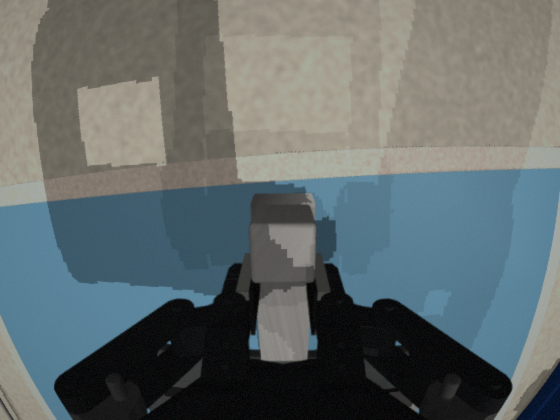

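The wedge tip caught the base's front edge, because the downward move overshot its target. I'll back off and check how the wedge now sits in the grip.

move_arm:
  increments:
    - [2,0,0,0,2.2]
    - [3.5,0,-1,0,2.2]
    - [5,0,-2.6,0,2.2]
    - [5,0,-2.6,0,2.2]
    - [5,0,-2.6,0,2.2]

```text
t: 10.02
tool_pos: [0.4291, 0.0317, 0.0815]
tool_rot: [-0.112, -3.139, -0.0]
contact_force: [-0.7, 0.4, -3.6]
opening: 0.0234
```

move_arm:
  increments:
    - [0,0,0,0,2.2]
    - [0,0,0,0,2.2]

```text
t: 10.28
tool_pos: [0.4291, 0.0315, 0.0817]
tool_rot: [-0.113, -3.139, -0.0]
contact_force: [-0.2, 0.8, -3.3]
opening: 0.0237
```

Run:
```python
from h import *
s=snap('scene','8');d=snap('side','8');w=snap('wrist','8'); o=sensors.get_obs(); print(o['t'],o['tool_pos'],o['tool_rot'],o['contact_force'])
a=s['image'][150:250,240:380,::-1]; b=d['image'][160:260,180:320,::-1]
c=w['image'][150:390,200:370,::-1]
cv2.imwrite('pics/c10.png',np.hstack([np.vstack([cv2.resize(a,(420,300),interpolation=2),cv2.resize(b,(420,300),interpolation=2)]),cv2.resize(c,(380,600))[:, :,:]]))
```

```text
10.425 [0.42913513 0.03144609 0.08208011] [-1.12877756e-01 -3.13915862e+00 -2.98064178e-05] [-0.0632908   0.43766325 -3.59252621]
```

View pics/c10.png

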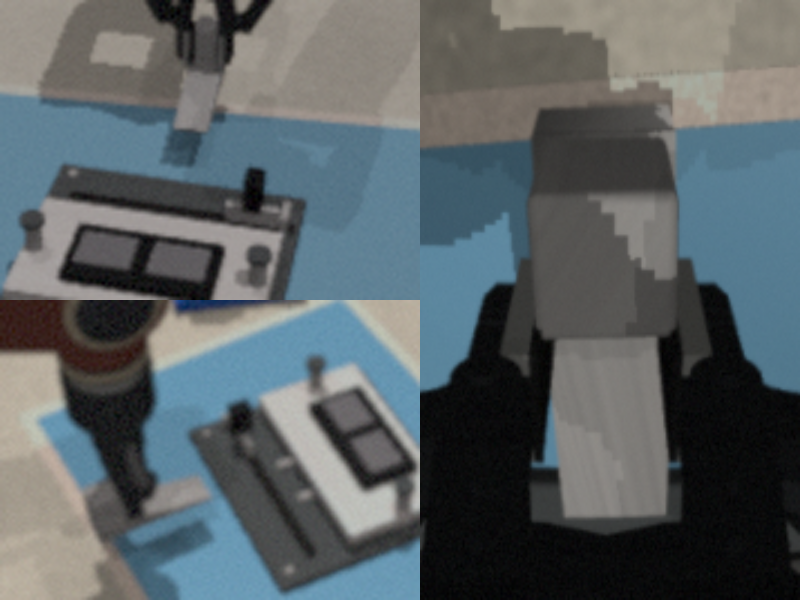

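Run:
```python
from h import *
ex=np.array([.9974,-.0715,0]);ey=np.array([.0715,.9974,0]);ez=np.array([0,0,1])
for tag,P in [('6',[.4288,.0320,.0817]),('8',[.4291,.03145,.0820])]:
    w=load('wrist'+tag); P=np.array(P)
    base=P-[0,0,.0426]
    for s in [0.001,-.02]:
        for n,q in [('rearbot',(-.013,.03+.0-.01)),('reartop',(-.013,.05)),('fronttop',(.013,.05)),('tip',(.098,.003))]:
            print(tag,s,n,*[proj(w,base+ex*(q[0]+s)+ey*y+ez*q[1],True).round(1) for y in(-.013,.013)])
# crop coords: c10 right: u=200+x'*170/380 (x'=x-420), v=150+y*240/600 ; c8: /2+180,/2+200
for y in (108,138,193,338,518): print(y,150+y*.4)
for y in (60,95,150,240,320): print(y,200+y/2)
```

```text
6 0.001 rearbot [259.3 244. ] [310.9 243.9]
6 0.001 reartop [254.6 273.8] [316.5 273.7]
6 0.001 fronttop [257.1 322.1] [313.8 321.9]
6 0.001 tip [266.6 371.7] [302.7 371.6]
6 -0.02 rearbot [258.2 204.3] [312.2 204.2]
6 -0.02 reartop [252.8 227.6] [318.6 227.5]
6 -0.02 fronttop [255.1 283.8] [316.  283.7]
6 -0.02 tip [265.7 351.5] [303.7 351.4]
8 0.001 rearbot [258.3 243. ] [309.9 243. ]
8 0.001 reartop [253.4 272.7] [315.3 272.6]
8 0.001 fronttop [255.9 321. ] [312.6 320.9]
8 0.001 tip [265.8 370.9] [301.9 370.9]
8 -0.02 rearbot [257.2 203.3] [311.2 203.3]
8 -0.02 reartop [251.5 226.4] [317.4 226.4]
8 -0.02 fronttop [253.9 282.7] [314.8 282.7]
8 -0.02 tip [264.8 350.7] [302.9 350.7]
108 193.2
138 205.2
193 227.2
338 285.20000000000005
518 357.20000000000005
60 230.0
95 247.5
150 275.0
240 320.0
320 360.0
```

The tip hit pushed the wedge about 20 mm back in the grip. I'll set it down flat here, in front of the fixture, and regrip it.

move_arm:
  increments:
    - [0,0,1,0,2.2]
    - [0,0,2,0,2.2]
    - [0,0,2.8,0,2.2]
    - [0,0,3.3,0,2.2]
    - [0,0,3.5,0,2.2]

```text
t: 11.05
tool_pos: [0.4289, 0.0315, 0.0468]
tool_rot: [-0.113, -3.139, -0.0]
contact_force: [0.4, -0.0, -3.2]
opening: 0.0235
```

move_arm:
  increments:
    - [0,0,0,0,2.2]
    - [0,0,0.2,0,2.2]
    - [0,0,0.2,0,2.2]

```text
t: 11.42
tool_pos: [0.4292, 0.0315, 0.0454]
tool_rot: [0.113, 3.139, -0.0]
contact_force: [-0.2, 0.1, -3.3]
opening: 0.0241
```

move_arm:
  increments:
    - [0,0,0.15,0,2.2]
    - [0,0,0.3,0,2.2]
    - [0,0,0.3,0,2.2]

```text
t: 11.8
tool_pos: [0.429, 0.0315, 0.0421]
tool_rot: [-0.113, -3.139, -0.0]
contact_force: [0.4, -0.3, -3.9]
opening: 0.023
```

move_arm:
  increments:
    - [0,0,0.15,0,2.2]
    - [0,0,0.3,0,2.2]
    - [0,0,0.3,0,2.2]

```text
t: 12.18
tool_pos: [0.429, 0.0315, 0.0391]
tool_rot: [-0.113, -3.139, -0.0]
contact_force: [-0.1, -0.6, -4.7]
opening: 0.0237
```

Run:
```python
from h import *
d=snap('side','9');w=snap('wrist','9')
b=d['image'][170:240,180:280,::-1];c=w['image'][150:390,200:370,::-1]
cv2.imwrite('pics/c11.png',np.hstack([cv2.copyMakeBorder(cv2.resize(b,(500,350),interpolation=2),0,50,0,0,0),cv2.resize(c,(283,400))]))
```

View pics/c11.png

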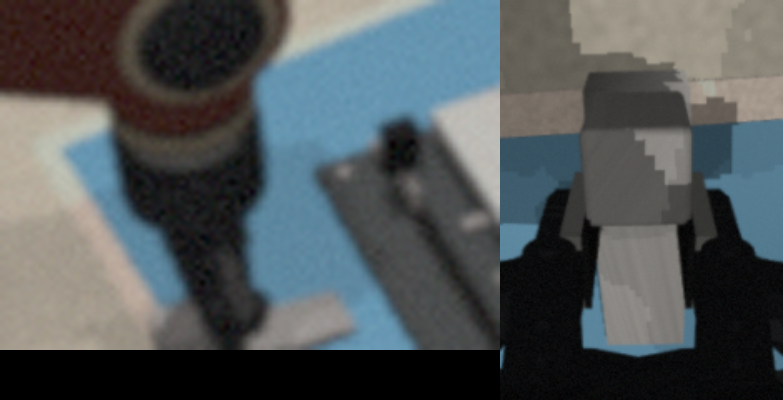

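move_arm:
  increments:
    - [0,0,0.15,0,2.2]
    - [0,0,0.3,0,2.2]
    - [0,0,0.3,0,2.2]

```text
t: 12.65
tool_pos: [0.4294, 0.0315, 0.0367]
tool_rot: [0.113, 3.139, 0.0]
contact_force: [-0.3, 0.2, -1.3]
opening: 0.0233
```

move_arm:
  increments:
    - [0,0,0,0,4]
    - [0,0,0,0,6]
    - [0,0,-0.6,0,6]
    - [1.2,0,-0.6,0,6]
    - [2,0,-0.6,0,6]

```text
t: 13.28
tool_pos: [0.4082, 0.033, 0.0422]
tool_rot: [-0.113, -3.139, 0.0]
contact_force: [0.6, 0.2, -0.5]
opening: 0.0601
```

Run:
```python
from h import *
for i in range(2): get_image('side')
w=snap('wrist','10'); o=sensors.get_obs(); print(o['t'],o['tool_pos'],o['tool_rot'],o['contact_force'])
cv2.imwrite('pics/c12.png',cv2.resize(w['image'][180:420,180:380,::-1],None,fx=2.5,fy=2.5))
```

```text
13.425 [0.40843556 0.03301049 0.04206573] [-1.12665760e-01 -3.13948125e+00 -5.86959409e-06] [0.31092254 1.56218429 0.23789111]
```

View pics/c12.png

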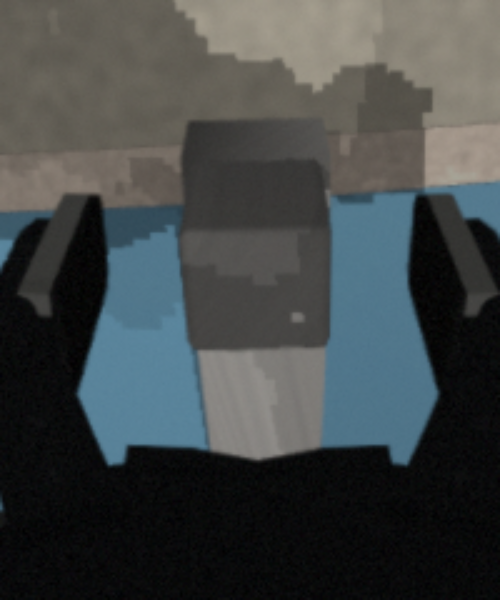

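Run:
```python
from h import *
w=load('wrist10'); c=lambda p:(p[0]/2.5+180-.3,p[1]/2.5+180-.3)
P=[onz(w,c(p),.05,True) for p in [(181,230),(329,230),(190,347),(328,347)]]
F=np.array([.6295,.0175]);ex=np.array([.9974,-.0715]);ey=np.array([.0715,.9974])
for p in P+[np.mean(P,0)]: q=p[:2]-F; print(p.round(4),(q@ex).round(4),(q@ey).round(4))
q=np.array([.4084,.033])-F; print(q@ex,q@ey)
```

```text
[0.394  0.0206 0.05  ] -0.2351 -0.0138
[0.3958 0.0452 0.05  ] -0.2351 0.0109
[0.4188 0.0193 0.05  ] -0.2103 -0.0133
[0.4206 0.0443 0.05  ] -0.2103 0.0118
[0.4073 0.0323 0.05  ] -0.2227 -0.0011
-0.22163338999999996 -0.00034894999999999783
```

move_arm:
  increments:
    - [0.1,0,0,0,2.2]
    - [0.1,0,0,0,2.2]
    - [0.1,0,0,0,2.2]
    - [0.1,0,0,0,2.2]
    - [0.1,0,0,0,2.2]
  newtons: 110

```text
t: 14.05
tool_pos: [0.4086, 0.033, 0.0428]
tool_rot: [0.113, 3.139, 0.0]
contact_force: [-1.9, 1.1, 6.3]
opening: 0.0241
```

move_arm:
  increments:
    - [0,0,-0.5,0,2.2]
    - [0,0,-1.2,0,2.2]
    - [0,0,-1.8,0,2.2]
    - [0,0,-2,0,2.2]
    - [0,0,-2,0,2.2]

```text
t: 14.68
tool_pos: [0.4082, 0.033, 0.0625]
tool_rot: [0.113, 3.139, -0.0]
contact_force: [-0.6, -0.3, -3.8]
opening: 0.0246
```

move_arm:
  increments:
    - [-1,0,0,0,2.2]
    - [-2.5,0,0,0,2.2]
    - [-4,0,0,0,2.2]
    - [-5,0,0,0,2.2]
    - [-5,0,0,0,2.2]

```text
t: 15.3
tool_pos: [0.4587, 0.0293, 0.0623]
tool_rot: [-0.113, -3.139, 0.0]
contact_force: [-0.3, -0.1, -2.9]
opening: 0.0243
```

Run:
```python
from h import *
s=snap('scene','11');d=snap('side','11');w=snap('wrist','11'); o=sensors.get_obs(); print(o['t'],o['tool_pos'],o['tool_rot'],o['contact_force'])
a=s['image'][170:270,240:380,::-1]; b=d['image'][160:260,200:340,::-1]
c=w['image'][180:420,200:370,::-1]
cv2.imwrite('pics/c13.png',np.hstack([np.vstack([cv2.resize(a,(420,300),interpolation=2),cv2.resize(b,(420,300),interpolation=2)]),cv2.resize(c,(380,600))[:, :,:]]))
```

```text
15.45 [0.45749464 0.02946681 0.06194751] [-1.12700287e-01 -3.13857454e+00 -9.78098492e-05] [-0.77197383  0.12778474 -3.08521562]
```

View pics/c13.png

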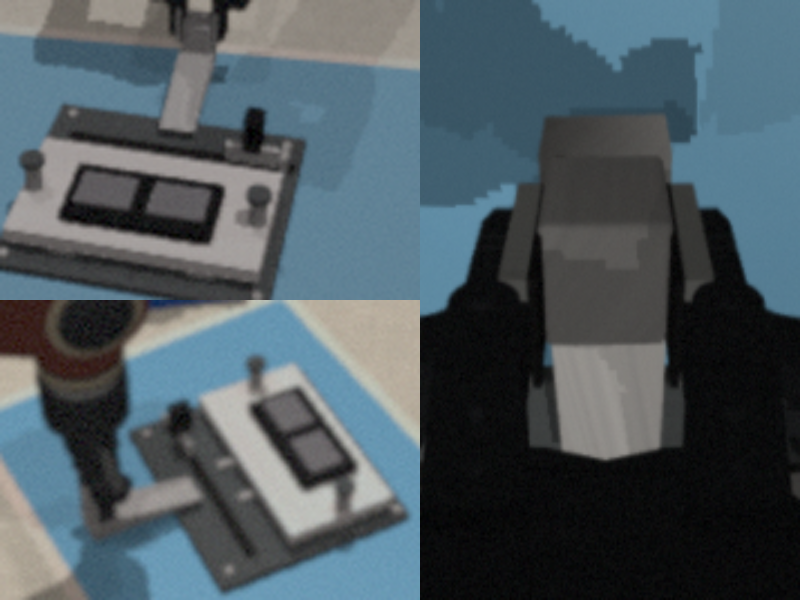

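move_arm:
  increments:
    - [-0.4,0,0.2,0,2.2]
    - [-1.2,0,0.4,0,2.2]
    - [-2.1,0,0.6,0,2.2]
    - [-3,0,0.6,0,2.2]
    - [-3.5,0,0.6,0,2.2]

```text
t: 16.08
tool_pos: [0.4938, 0.0268, 0.0564]
tool_rot: [0.113, 3.139, -0.0]
contact_force: [-0.3, -0.2, -4.1]
opening: 0.0243
```

move_arm:
  increments:
    - [-0.3,0,0,0,2.2]
    - [-0.6,0,0.1,0,2.2]
    - [-0.9,0,0.2,0,2.2]
    - [-0.9,0,0.3,0,2.2]

```text
t: 16.58
tool_pos: [0.502, 0.0262, 0.0532]
tool_rot: [-0.113, -3.14, 0.0]
contact_force: [-0.5, -0.5, -2.5]
opening: 0.024
```

move_arm:
  increments:
    - [0,0,0.1,0,2.2]
    - [0,0,0.15,0,2.2]
    - [0,0,0.15,0,2.2]

```text
t: 16.95
tool_pos: [0.5019, 0.0263, 0.0528]
tool_rot: [-0.113, -3.139, 0.0]
contact_force: [-5.2, -0.7, 5.7]
opening: 0.0242
```

Run:
```python
from h import *
s=snap('scene','12');d=snap('side','12');w=snap('wrist','12'); o=sensors.get_obs(); print(o['t'],o['tool_pos'],o['tool_rot'],o['contact_force'])
a=s['image'][170:270,240:380,::-1]; b=d['image'][160:260,200:340,::-1]
c=w['image'][180:420,200:370,::-1]
cv2.imwrite('pics/c14.png',np.hstack([np.vstack([cv2.resize(a,(420,300),interpolation=2),cv2.resize(b,(420,300),interpolation=2)]),cv2.resize(c,(380,600))[:, :,:]]))
```

```text
17.1 [0.50185813 0.02630003 0.05274343] [-1.12413919e-01 -3.13895943e+00  1.40723823e-04] [-4.8327061  -0.06164617  6.1303756 ]
```

View pics/c14.png

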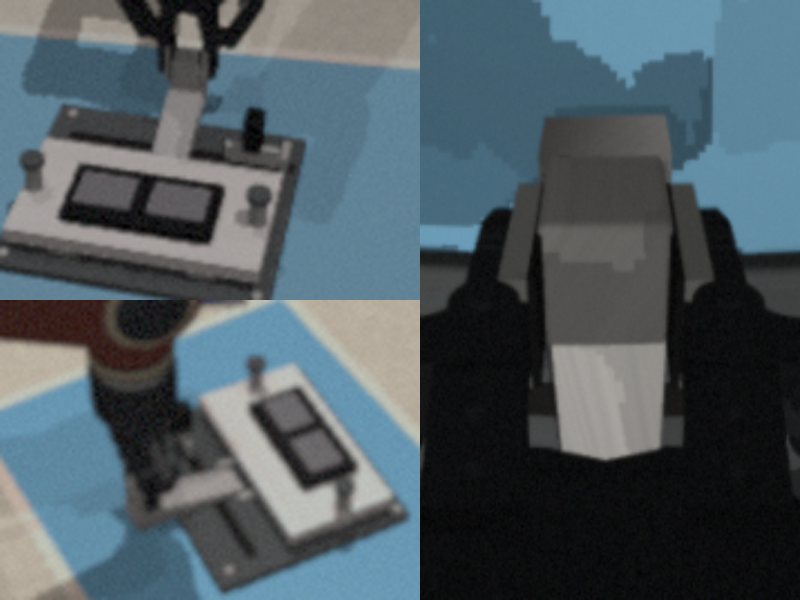

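move_arm:
  increments:
    - [-0.6,0,0,0,2.2]
    - [-1.3,0,0,0,2.2]
    - [-2,0,0,0,2.2]
    - [-2.7,0,0,0,2.2]
    - [-3.2,0,0,0,2.2]

```text
t: 17.73
tool_pos: [0.5336, 0.024, 0.0528]
tool_rot: [-0.112, -3.138, 0.0]
contact_force: [-7.2, 0.1, 6.9]
opening: 0.0241
```

move_arm:
  increments:
    - [0,0,0,0,2.2]
    - [-0.25,0,0,0,2.2]
    - [-0.5,0,0,0,2.2]
    - [-0.5,0,0,0,2.2]

```text
t: 18.23
tool_pos: [0.5385, 0.0237, 0.0528]
tool_rot: [-0.112, -3.138, 0.0]
contact_force: [-6.8, 0.6, 7.3]
opening: 0.0241
```

move_arm:
  increments:
    - [-0.2,0,0,0,2.2]
    - [-0.4,0,0,0,2.2]
    - [-0.4,0,0,0,2.2]

```text
t: 18.6
tool_pos: [0.5423, 0.0234, 0.0528]
tool_rot: [-0.112, -3.138, -0.0]
contact_force: [-8.7, 0.5, 8.6]
opening: 0.0242
```

move_arm:
  increments:
    - [-0.2,0,0,0,2.2]
    - [-0.4,0,0,0,2.2]
    - [-0.4,0,0,0,2.2]

```text
t: 18.98
tool_pos: [0.5432, 0.0234, 0.0528]
tool_rot: [-0.112, -3.129, -0.0]
contact_force: [-21.3, 1.4, 20.5]
opening: 0.0243
```

move_arm:
  increments:
    - [-0.2,0,0,0,2.2]
    - [-0.4,0,0,0,2.2]
    - [-0.4,0,0,0,2.2]

```text
t: 19.35
tool_pos: [0.5437, 0.0234, 0.0527]
tool_rot: [-0.111, -3.119, -0.0]
contact_force: [-36.3, 1.4, 33.8]
opening: 0.0239
```

The push stalls at first contact with the plate, and the tool is pressing the wedge down with 34 N, so friction is holding it. I'll unload the forward push and the downward force.

move_arm:
  increments:
    - [0.4,0,0,0,2.2]
    - [0.8,0,0,0,2.2]
    - [0.8,0,-0.1,0,2.2]
    - [0.8,0,-0.15,0,2.2]
    - [0.8,0,-0.15,0,2.2]

```text
t: 19.98
tool_pos: [0.5433, 0.0234, 0.0528]
tool_rot: [0.113, 3.138, 0.0]
contact_force: [5.4, 1.6, -5.8]
opening: 0.0242
```

Run:
```python
from h import *
s=snap('scene','13');d=snap('side','13');w=snap('wrist','13'); o=sensors.get_obs(); print(o['t'],o['tool_pos'],o['tool_rot'],o['contact_force'],o['wrist_torque'])
a=s['image'][170:270,240:380,::-1]; b=d['image'][160:260,200:340,::-1]
c=w['image'][180:420,200:370,::-1]
cv2.imwrite('pics/c15.png',np.hstack([np.vstack([cv2.resize(a,(420,300),interpolation=2),cv2.resize(b,(420,300),interpolation=2)]),cv2.resize(c,(380,600))[:, :,:]]))
```

```text
20.125 [0.54333847 0.02332856 0.05283452] [1.12806744e-01 3.13839686e+00 3.11147613e-04] [ 4.40814791  0.67104374 -6.81145097] [ 0.15266157 -0.74032596  0.0540671 ]
```

View pics/c15.png

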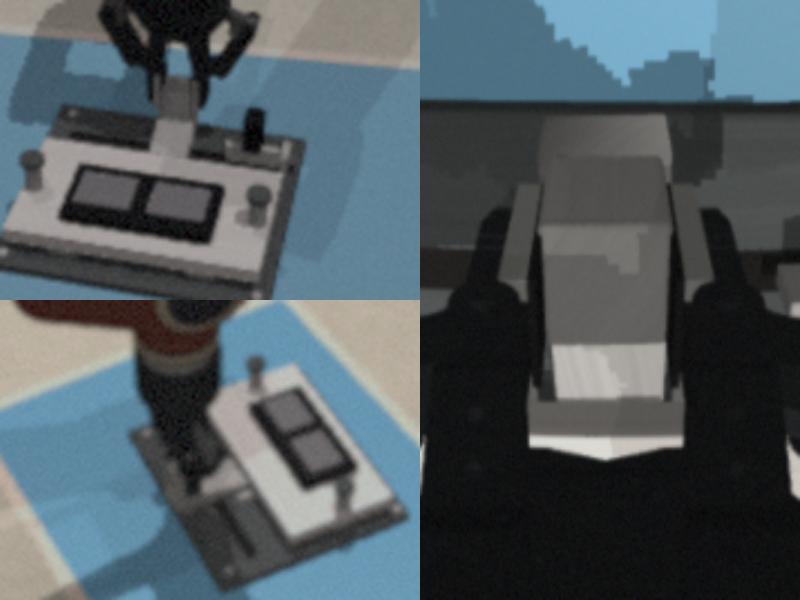

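View pics/wrist13.png

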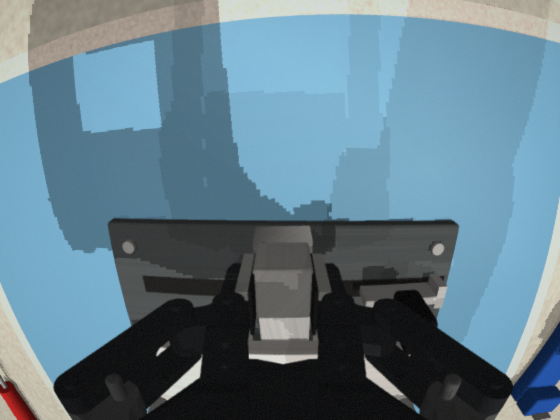

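move_arm:
  increments:
    - [-0.2,0,0,0,2.2]
    - [-0.4,0,0,0,2.2]
    - [-0.4,0,0,0,2.2]

```text
t: 20.5
tool_pos: [0.5435, 0.0234, 0.0528]
tool_rot: [-0.112, -3.129, -0.0]
contact_force: [-13.6, 1.7, 8.8]
opening: 0.0244
```

move_arm:
  increments:
    - [-0.2,0,-0.1,0,2.2]
    - [-0.4,0,-0.2,0,2.2]
    - [-0.4,0,-0.2,0,2.2]

```text
t: 20.88
tool_pos: [0.5438, 0.0234, 0.0532]
tool_rot: [-0.111, -3.12, -0.001]
contact_force: [-23.1, 1.4, 12.0]
opening: 0.0241
```

move_arm:
  increments:
    - [0,0,-0.1,0,2.2]
    - [-0.1,0,-0.2,0,2.2]
    - [-0.2,0,-0.3,0,2.2]
    - [-0.2,0,-0.3,0,2.2]

```text
t: 21.38
tool_pos: [0.5444, 0.0233, 0.0544]
tool_rot: [-0.111, -3.117, -0.001]
contact_force: [-20.9, 0.4, 5.3]
opening: 0.0241
```

Run:
```python
from h import *
s=snap('scene','14');d=snap('side','14');w=snap('wrist','14'); o=sensors.get_obs(); print(o['t'],o['tool_pos'],o['tool_rot'],o['contact_force'],o['wrist_torque'])
b=d['image'][190:260,220:320,::-1]
c=w['image'][200:380,190:370,::-1]
c0=load('wrist13')['image'][200:380,190:370,::-1]
cv2.imwrite('pics/c16.png',np.hstack([cv2.resize(c0,(400,400)),cv2.resize(c,(400,400))]))
cv2.imwrite('pics/c17.png',cv2.resize(b,None,fx=7,fy=7,interpolation=2))
```

```text
21.525 [0.54437291 0.02332345 0.05442102] [-1.11317689e-01 -3.11691728e+00 -8.63440385e-04] [-21.13655293   1.10274519   5.62701441] [1.91974634e-01 3.07582720e+00 8.15857017e-04]
```

View pics/c16.png

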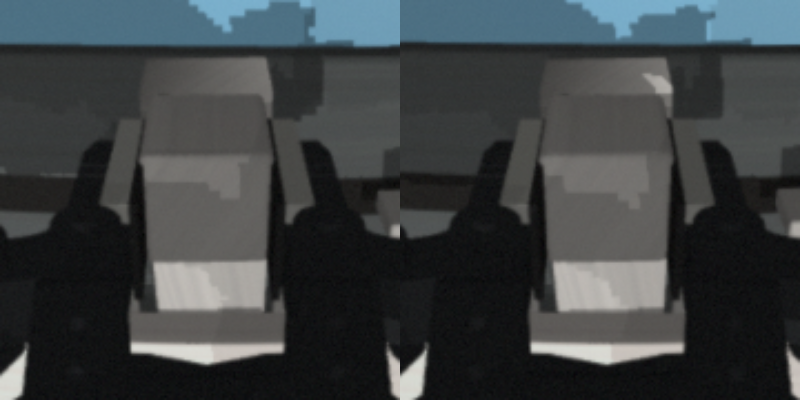

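View pics/c17.png

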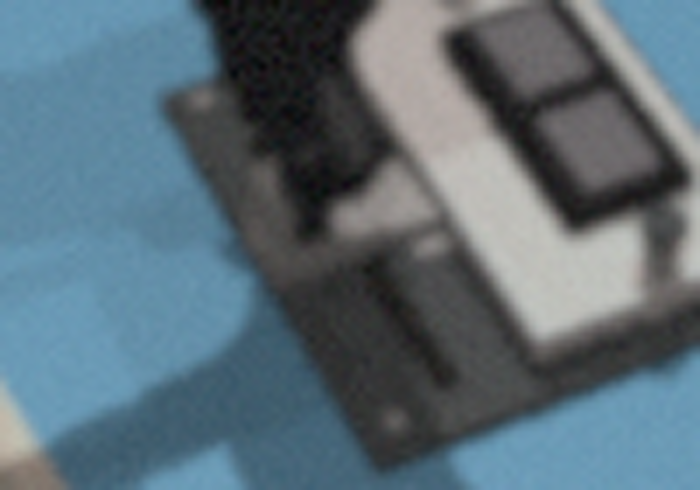

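move_arm:
  increments:
    - [-0.2,0,0,0,2.2]
    - [-0.4,0,0,0,2.2]
    - [-0.4,0,0,0,2.2]

```text
t: 21.9
tool_pos: [0.5484, 0.0231, 0.0544]
tool_rot: [-0.111, -3.117, -0.001]
contact_force: [-20.8, 1.5, 5.3]
opening: 0.0243
```

move_arm:
  increments:
    - [-0.2,0,0,0,2.2]
    - [-0.4,0,0,0,2.2]
    - [-0.6,0,0,0,2.2]
    - [-0.6,0,0,0,2.2]

```text
t: 22.4
tool_pos: [0.5545, 0.0227, 0.0543]
tool_rot: [-0.111, -3.117, -0.001]
contact_force: [-19.9, 2.1, 4.3]
opening: 0.0241
```

Run:
```python
from h import *
s=snap('scene','15');d=snap('side','15');w=snap('wrist','15'); o=sensors.get_obs(); print(o['t'],o['tool_pos'],o['tool_rot'],o['contact_force'],o['wrist_torque'])
for n,r in [('scene',(200,270,240,345)),('side',(170,240,250,345))]:
    a=[cv2.resize(load(n+t)['image'][r[0]:r[1],r[2]:r[3],::-1],None,fx=4,fy=4,interpolation=2) for t in('13','15')]
    cv2.imwrite(f'pics/d_{n}.png',np.hstack(a)[:,:800])
```

```text
22.55 [0.55446183 0.02271554 0.05431252] [-1.11222747e-01 -3.11737579e+00 -1.13973029e-03] [-20.35254821   1.33515208   2.77869028] [0.21665911 2.8966044  0.0348651 ]
```

View pics/d_scene.png

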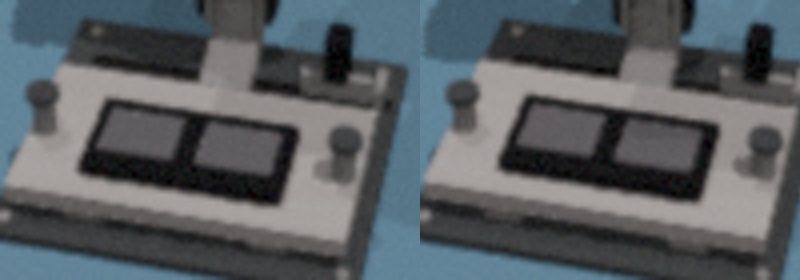

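View pics/d_side.png

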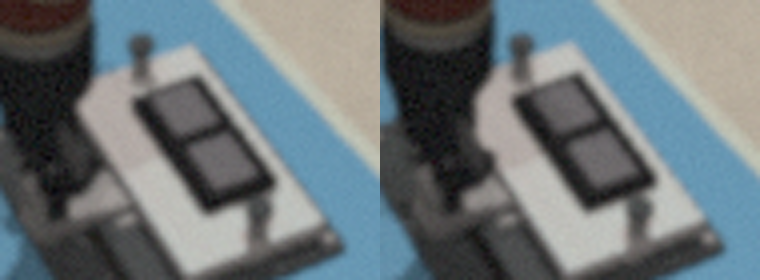

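```bash
cat > lift.py <<'E'
from h import *
def lift(tag,ref='13'):
    out=[]
    for n,pts in [('scene',None),('side',None)]:
        a=load(n+ref);b=load(n+tag)
        F=np.array([.6295,.0175]);ex=np.array([.9974,-.0715]);ey=np.array([.0715,.9974])
        q=[F+ex*x+ey*y for x,y in[(.005,-.05),(.005,.05),(.06,.05),(.06,-.05)]]
        P=np.array([proj(a,[*p,.05]) for p in q]); c=P.mean(0)
        lo=(P.min(0)).astype(int);hi=(P.max(0)).astype(int)
        g=lambda d:cv2.cvtColor(np.ascontiguousarray(d['image']),cv2.COLOR_RGB2GRAY).astype(np.float32)
        M=np.eye(2,3,dtype=np.float32)
        A=g(a)[lo[1]-3:hi[1]+3,lo[0]-3:hi[0]+3].copy();B=g(b)[lo[1]-3:hi[1]+3,lo[0]-3:hi[0]+3].copy()
        cc,M=cv2.findTransformECC(A,B,M,cv2.MOTION_TRANSLATION,(3,200,1e-6),None,3)
        m=F+ex*.03; d=proj(a,[*m,.06])-proj(a,[*m,.05])
        sh=M[:,2]; out.append((n,(sh@d/(d@d)*10).round(2),sh.round(2),d.round(2)))
    return out
E
python3 -c "
from lift import *
print(lift('15'));print(lift('14'));print(lift('12'));print(lift('0'))"
```

```text
[('scene', np.float64(2.71), array([ 0.02, -0.86], dtype=float32), array([-0.07, -3.17])), ('side', np.float64(2.87), array([ 0.04, -0.68], dtype=float32), array([ 0.11, -2.37]))]
[('scene', np.float64(0.53), array([-0.02, -0.17], dtype=float32), array([-0.07, -3.17])), ('side', np.float64(0.54), array([-0.02, -0.13], dtype=float32), array([ 0.11, -2.37]))]
[('scene', np.float64(-0.15), array([0.07, 0.05], dtype=float32), array([-0.07, -3.17])), ('side', np.float64(0.08), array([ 0.12, -0.01], dtype=float32), array([ 0.11, -2.37]))]
[('scene', np.float64(-0.52), array([0.06, 0.16], dtype=float32), array([-0.07, -3.17])), ('side', np.float64(0.04), array([ 0.15, -0.  ], dtype=float32), array([ 0.11, -2.37]))]
```

move_arm:
  increments:
    - [-0.2,0,0,0,2.2]
    - [-0.4,0,0,0,2.2]
    - [-0.4,0,0,0,2.2]

```text
t: 22.92
tool_pos: [0.5585, 0.0224, 0.0543]
tool_rot: [-0.111, -3.117, -0.001]
contact_force: [-19.3, 1.4, 3.4]
opening: 0.024
```

move_arm:
  increments:
    - [0.3,0,0,0,2.2]
    - [0.5,0,0.1,0,2.2]
    - [0.6,0,0.15,0,2.2]
    - [0.6,0,0.15,0,2.2]

```text
t: 23.42
tool_pos: [0.5584, 0.0223, 0.0548]
tool_rot: [-0.112, -3.133, -0.001]
contact_force: [-5.6, 2.3, -12.3]
opening: 0.0243
```

```bash
python3 -c "
from lift import *
snap('scene','16');snap('side','16');print(lift('16'))
o=sensors.get_obs(); print(o['t'],o['tool_pos'],o['tool_rot'],o['contact_force'],o['wrist_torque'])"
```

```text
[('scene', np.float64(4.01), array([ 0.03, -1.27], dtype=float32), array([-0.07, -3.17])), ('side', np.float64(4.04), array([ 0.15, -0.95], dtype=float32), array([ 0.11, -2.37]))]
23.525 [0.55848046 0.02232032 0.05500184] [-1.12480641e-01 -3.13342240e+00 -7.55959136e-04] [ -5.36141774   2.54449206 -12.5218076 ] [0.35485231 1.55457005 0.05374142]
```

move_arm:
  increments:
    - [0,0,0.1,0,2.2]
    - [0,0,0.2,0,2.2]
    - [0,0,0.25,0,2.2]
    - [0,0,0.25,0,2.2]

```text
t: 24.02
tool_pos: [0.5583, 0.0224, 0.0537]
tool_rot: [-0.112, -3.132, -0.001]
contact_force: [-11.7, 1.9, -3.8]
opening: 0.0245
```

```bash
python3 -c "
from lift import *
snap('scene','17');snap('side','17');print(lift('17'))
o=sensors.get_obs(); print(o['t'],o['tool_pos'],o['tool_rot'],o['contact_force'],o['wrist_torque'])"
```

```text
[('scene', np.float64(3.39), array([ 0.  , -1.08], dtype=float32), array([-0.07, -3.17])), ('side', np.float64(3.16), array([ 0.19, -0.74], dtype=float32), array([ 0.11, -2.37]))]
24.125 [0.55825838 0.02237641 0.05371593] [-1.12147566e-01 -3.13228812e+00 -6.18498367e-04] [-12.24896842   2.01829463  -4.81647418] [0.31123711 2.05203959 0.06236604]
```

move_arm:
  increments:
    - [0.1,0,0.1,0,2.2]
    - [0.2,0,0.2,0,2.2]
    - [0.2,0,0.2,0,2.2]
    - [0.2,0,0.2,0,2.2]

```text
t: 24.62
tool_pos: [0.558, 0.0224, 0.053]
tool_rot: [-0.112, -3.137, -0.0]
contact_force: [-10.1, 2.1, -2.8]
opening: 0.0243
```

```bash
python3 -c "
from lift import *
snap('scene','18');snap('side','18');print(lift('18'))
o=sensors.get_obs(); print(o['t'],o['tool_pos'],o['tool_rot'],o['contact_force'],o['wrist_torque'])"
```

```text
[('scene', np.float64(2.99), array([-0.01, -0.95], dtype=float32), array([-0.07, -3.17])), ('side', np.float64(2.92), array([ 0.11, -0.69], dtype=float32), array([ 0.11, -2.37]))]
24.725 [0.55794894 0.02240275 0.05296384] [-1.12295566e-01 -3.13652170e+00 -4.05508270e-04] [-9.914424    2.20473227 -2.64828878] [0.34704994 1.5856604  0.0215108 ]
```

move_arm:
  increments:
    - [0,0,0.05,0,2.2]
    - [0,0,0.1,0,2.2]
    - [0,0,0.1,0,2.2]
    - [0,0,0.1,0,2.2]

```text
t: 25.22
tool_pos: [0.5579, 0.0224, 0.0528]
tool_rot: [-0.112, -3.136, -0.0]
contact_force: [-13.8, 1.9, 2.9]
opening: 0.0242
```

```bash
python3 -c "
from lift import *
snap('scene','19');snap('side','19');snap('wrist','19');print(lift('19'))
o=sensors.get_obs(); print(o['t'],o['tool_pos'],o['tool_rot'],o['contact_force'],o['opening'])
a=load('scene19')['image'];cv2.imwrite('pics/e.png',np.hstack([cv2.resize(a[190:280,225:345,::-1],(400,300),interpolation=2),cv2.resize(load('wrist19')['image'][...,::-1],(400,300))]))"
```

```text
[('scene', np.float64(2.86), array([ 0.  , -0.91], dtype=float32), array([-0.07, -3.17])), ('side', np.float64(2.77), array([ 0.11, -0.65], dtype=float32), array([ 0.11, -2.37]))]
25.375 [0.55793264 0.0224325  0.05284636] [-1.12110829e-01 -3.13600295e+00 -3.33613021e-04] [-13.3994645    3.20376867   2.78102736] 0.024254043288970243
```

View pics/e.png

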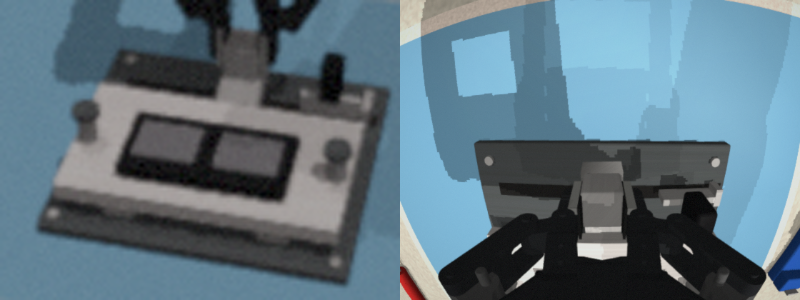

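View pics/scene19.png

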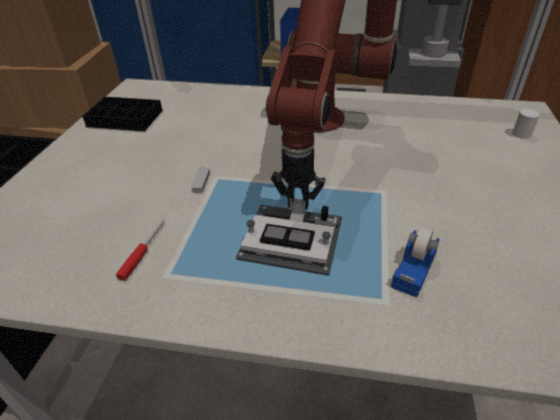

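The plate is up about 2.8 mm in both views and the wedge is flat and gripped. The gate grip at (325,213) is still at its open stop, and the spacer (201,180), screwdriver (140,255) and dispenser (417,260) haven't moved. I'm handing in.

```bash
python3 -c "
from station import order
print(order.finish_job())"
```

```text
the job is handed in; nothing more can be done
None
```

I slid the gate to its stop, pushed the wedge in under the plate, and handed the job in at about 25 s with the plate up about 2.8 mm on the wedge, still gripped.

**Last checks:**
- **Gate:** it met its stop with 13 N of resistance and still looked fully open afterwards.
- **Lift:** the plate measured about 2.9 mm up in one camera and 2.8 mm in the other. The wedge's position predicted about 3 mm.
- **Wedge:** the gripper height matches the wedge lying flat on the base. The arm presses it down lightly, about 3 N, so the wedge alone carries the plate. The forward push at the end was about 13 N.
- **Other objects:** the spacer bar, tape dispenser and screwdriver looked unmoved.

**What did not go to plan:**
- **First approach:** a fast downward move overshot, and the wedge tip hit the front edge of the base. The wrist force was about 72 N in the last reading of that move, and its peak may have been higher. The wedge slipped about 20 mm in the grip, so I set it down in front of the fixture, regripped it and continued more slowly.
- **Pushing:** the wedge first stalled at up to 36 N, just as it met the plate. I eased the downward load, and it slid in at about 20 N.
- **Tilt:** during that push the tool, and the wedge with it, tilted nose-down by about 1°. For a moment the arm was also pulling up on the wedge with about 12 N, and the plate read 4 mm. I lowered and unloaded it until it sat flat, which gave the final 2.8 mm.

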